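# Snap the lid onto the desk storage tub

### The job

Close the blue-green storage tub: pick the orange lid up by its grip, lay it squarely on the tub and let go of it there. Then press the lid down on its two ends until both have snapped home and it sits flat and fully closed, and leave everything else on the desk where it is.

Things in the scene. Friction and masses are not known exactly. Their poses are not given: they have to be found in the camera images.
- tub: Open blue-green storage tub, fixed to the desk, 150 mm long (its x axis) by 104 mm wide (y), walls 3 mm, rim 60 mm high. Origin at the centre of its underside, z up. In the middle of each short end wall (x = -75 and +75 mm) a cream sprung catch sticks out 5 mm, centred 49.5 mm above the underside. Two rolls of paper tape, 15 mm high, lie inside.
- tub_rim (a point): Centre of the tub's mouth, at rim height, 60 mm above its underside. Laid loosely on the tub, the lid rests on the two catches with its origin 7 mm below this point; snapped home, its top plate rests on the rim and its origin is 20 mm below this point: each end goes down about 12 mm.
- lid: Loose orange lid, about 90 g, lying right side up on the desk: 165 mm long (its x axis), 113 mm wide (y). Origin at the centre of its underside (lower edge of the skirt); its flat top is 24 mm above that, its skirt 20 mm deep inside, with about 2 mm play to the tub's rim all round. It fits either way round (half turn).
- press_a (a point): Centre of the round cream press mark (30 mm across) on the lid's top at its -x end, 60 mm from the middle, 25.5 mm above the lid's origin. Pressed here with closed fingertips, this end of the laid-on lid snaps past its catch at roughly 6 to 10 N and stays down; the ends can be pressed one after the other.
- press_b (a point): The same mark at the lid's +x end.
- phone: Phone lying on the left of the desk, 150x74x10 mm; a bystander, not to be disturbed.
- highlighter: Pale green highlighter pen lying on the desk, 127x17x15 mm; a bystander, not to be disturbed.
- earbuds: White earbud case near the front edge of the desk, 46x60x22 mm; a bystander, not to be disturbed.
- remote: Beige remote control lying loose on the left of the desk (another one lies at the wall), 132x50x21 mm; a bystander, not to be disturbed.
- dropper: Brown dropper bottle standing toward the back, 34 mm across, 102 mm high; a bystander, not to be disturbed.
- lid_grip (a point): Middle of the grip rib on the lid, 39 mm above the lid's origin. The rib is 56 mm long along the lid's x, 16 mm wide in y, and stands from 24 to 54 mm above the origin: grip it across the 16 mm.

How it is judged:
By the outcome, as a careful person would: the job done as asked, in the order asked, and still so for the second after the job is handed in, with the robot touching nothing.
It also fails if it takes over 48 s, if anything falls off the work surface, if the arm or the gripper's body presses on something with over 40 N, if the wrist force passes 120 N, or if a joint passes its speed limit or range.

### The arm

A 6-joint arm with a two-finger parallel gripper is mounted at the origin on a cart in front of the work surface, level with it; the furniture and walls round the work are solid. World frame = base frame: x ahead of the robot, y to its left, z up, the work surface at z = 0. Lengths are in mm, angles in rad, forces in N, time in s.
With the tool pointing down it reaches from about 275 to 1000 mm from the base axis. Payload 8.4 kg.
Tool frame: the origin (TCP) lies at the very end of the fingers, on their centre line; the grasp point (between the pads) lies 19 mm behind it; z points along the fingers, y is the direction in which the jaws open and shut (so a half turn about z gives the same grasp; the last joint's range is limited). The gripper opens to 85 mm and grips with 20 to 120 N. Pads are 22 mm wide; open, the fingers measure 114 mm over their backs; the gripper's body (76 mm by 85 mm) begins 54 mm behind the grasp point. The pads swing forward as they close: fully open they stand 13 mm farther back than shut.
Start: joints at [1.186, 0.353, 1.633, -0, 1.155, -0.002], TCP at [233.448, 579.767, 231.281] pointing down, gripper open.
Joint ranges: [-2.63, 2.63], [-0.92, 2.1], [0.06, 2.66], [-1.3, 4.44], [0, 2.69], [-3.02, 3.02]. Speed limits (rad/s): [2.22, 2.22, 2.79, 3.14, 3.14, 3.14].

### API

Orientations are given as [roll, pitch, yaw] about the fixed x, y, z axes, in that order (R = Rz(yaw) Ry(pitch) Rx(roll)).
In Python, from rig import r gives the robot as it stands.
- The arm moves only by the tool jog_arm, never from a script. Its argument "increments" is text: rows parted by semicolons, each of 7 numbers parted by spaces: the shift along the tool's x, y, z in cm, then the turn, a rotation vector about the tool's x, y, z in rad, then the opening, from -1 (shut) to 1 (fully open). A call has exactly 8 rows; each row shifts and turns the commanded pose from where the row before left it, along the tool's axes as they then stand; what a row does not reach is not made up. A row lasts 1/10 s, in which the tool goes at most 50 mm and 8.59 degrees, less where a joint would pass 70% of its speed; a pose out of reach is approached as far as the arm can. A call with a gripper value outside its range is refused whole. The fingers move at their own pace and stop on an object; "squeeze" is the grip in N (left out, the last holds). Time passes only in rows, so rows that do not move let the fingers close, or fill a call up. It gives the time, the measured TCP pose, the force and the opening at its end, in the units of the state.
- r.sense(): the state, without advancing time (a new reading comes with each control period).
- r.grab_frame(name): name is "side" or "top"; returns the picture (384x512x3 uint8, red, green, blue); there is no depth.
- r.camera_info(name): a dict with "K" (3x3 intrinsics, pixels), "dist_coeffs" ([k1, k2, p1, p2, k3] as OpenCV has them; the pictures are not rectified), "rvec" (rotation vector, rad) and "tvec" (3), from world to camera coordinates, as OpenCV has them. Camera axes: x right, y down, z forward; pixel columns grow to the right and rows downward; lengths in mm; the calibration is good to about 2 mm. A picture is of the moment at which its call begins. camera_info takes no time and is no camera call.
- r.sign_off(): hands the job in, once; it reports no verdict.
The state is a dict: "clock": time; "qpos": joint angles; "qvel": joint speeds; "joint_efforts": joint torques, N m; "eef_pos": TCP position; "tcp_rot": TCP orientation; "contact_force": force on the tool from outside, world axes, zero at the start; "wrist_torque": the same for the moment, N m; "opening": opening from 0.0 (shut) to 1.0 (fully open).
Only numpy, scipy, OpenCV 4.12 (cv2) and the standard library are available. Lean on these libraries where they do the work, as an engineer would, in place of code of your own. Each camera call takes 0.05 s, during which the arm holds its last target.

## Working session

There is one attempt and no reset: what is moved stays moved. The work goes in short steps, Python scripts to look and compute and a tool call to move; the robot and the scene stay as the last step left them, time stands still between calls to the robot, and variables do not carry over. Pictures are saved under pics/ and viewed, and the job is handed in when it is done.

Besides the shell and the picture viewer there is one more tool, called as name(argument=value, ...) on one line, values as JSON. jog_arm: Moves the arm, as the interface text tells. Its arguments: {"type":"object","properties":{"increments":{"type":"string"},"squeeze":{"type":"number"}},"required":["increments"]}

```bash
mkdir -p pics; ls
python3 - <<'E'
from rig import r
import cv2
s=r.sense();print(s)
for n in("side","top"):
    im=r.grab_frame(n);cv2.imwrite(f"pics/{n}0.png",cv2.cvtColor(im,cv2.COLOR_RGB2BGR));print(r.camera_info(n))
E
```

```text
pics
{'clock': 0.0, 'qpos': array([ 1.18564142e+00,  3.53642750e-01,  1.63414189e+00,  2.42400894e-05,
        1.15521024e+00, -2.39363487e-03]), 'qvel': array([-0.00157274,  0.00103704, -0.00126633,  0.00063974,  0.00105908,
       -0.00191803]), 'joint_efforts': array([ 2.62518970e-04, -6.05251265e+01, -3.42063975e+01,  1.48395579e-04,
        9.47505527e-03, -1.24887688e-05]), 'eef_pos': array([233.23452229, 579.32886905, 230.56174112]), 'tcp_rot': array([-3.14019048e+00, -2.55193810e-05,  2.75882156e+00]), 'contact_force': array([-0.56210457,  0.71953262,  0.51716443]), 'wrist_torque': array([-0.0020914 , -0.04239816, -0.00906747]), 'opening': 0.9996814511044897}
{'K': array([[440.08381438,   0.        , 258.21992014],
       [  0.        , 440.08381438, 185.99114551],
       [  0.        ,   0.        ,   1.        ]]), 'dist_coeffs': array([-0.09619109,  0.        ,  0.        ,  0.        ,  0.        ]), 'rvec': array([ 0.15124611, -2.60106143,  1.69345195]), 'tvec': array([ 592.02073739,   33.37783647, 1354.39491482])}
{'K': array([[407.32194459,   0.        , 261.72212279],
       [  0.        , 407.32194459, 191.95429761],
       [  0.        ,   0.        ,   1.        ]]), 'dist_coeffs': array([-0.12758212,  0.        ,  0.        ,  0.        ,  0.        ]), 'rvec': array([ 2.07815166, -2.11985369,  0.24400829]), 'tvec': array([ 183.03683259,  600.48620106, 1057.58243032])}
```

View pics/top0.png

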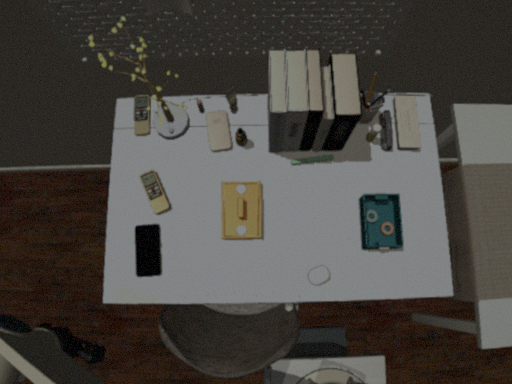

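View pics/side0.png

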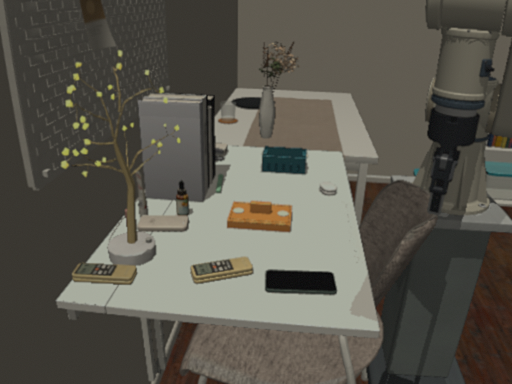

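The top view shows the orange lid around (242,210) and the tub around (381,221), with the books and highlighter at the back. The side view shows the lid at (261,215) and the tub at (285,160). Next I'll enlarge the pictures and overlay projected points.

```bash
cat > h.py <<'E'
import numpy as np,cv2
from rig import r
C={n:r.camera_info(n) for n in("side","top")}
def proj(n,P):
    c=C[n];return cv2.projectPoints(np.array(P,float).reshape(-1,1,3),c["rvec"],c["tvec"],c["K"],c["dist_coeffs"])[0].reshape(-1,2)
def back(n,uv,z):
    c=C[n];R=cv2.Rodrigues(c["rvec"])[0];u=cv2.undistortPoints(np.array(uv,float).reshape(-1,1,2),c["K"],c["dist_coeffs"]).reshape(-1,2)
    d=np.c_[u,np.ones(len(u))]@R;o=-R.T@c["tvec"];return o+d*((z-o[2])/d[:,2])[:,None]
def grab(n,f):
    im=cv2.cvtColor(r.grab_frame(n),cv2.COLOR_RGB2BGR);cv2.imwrite(f"pics/{f}.png",im);return im
def crop(im,x0,y0,w,h,f,k):
    cv2.imwrite(f"pics/{f}.png",cv2.resize(im[y0:y0+h,x0:x0+w],None,fx=k,fy=k,interpolation=cv2.INTER_CUBIC))
E
python3 - <<'E'
from h import *
print(proj("top",[[0,0,0],[500,0,0],[500,300,0],[233,580,231]]),proj("side",[[0,0,0],[500,0,0],[233,580,231]]))
t=cv2.imread("pics/top0.png");s=cv2.imread("pics/side0.png")
t=cv2.convertScaleAbs(t,alpha=1.5);s=cv2.convertScaleAbs(s,alpha=1.3)
a=cv2.resize(t[170:250,205:285],None,fx=5,fy=5,interpolation=cv2.INTER_CUBIC)
b=cv2.resize(t[180:260,340:420],None,fx=5,fy=5,interpolation=cv2.INTER_CUBIC)
cv2.imwrite("pics/tz.png",np.hstack([a,b]))
a=cv2.resize(s[180:260,220:300],None,fx=5,fy=5,interpolation=cv2.INTER_CUBIC)
b=cv2.resize(s[120:200,245:325],None,fx=5,fy=5,interpolation=cv2.INTER_CUBIC)
cv2.imwrite("pics/sz.png",np.hstack([a,b]))
E
```

```text
[[329.04878836 412.83188308]
 [321.67692944 231.37025231]
 [217.77856767 233.47776438]
 [ 84.87254195 338.12612533]] [[447.03864754 196.636652  ]
 [288.07144516 186.60705065]
 [435.50703729 209.31941496]]
```

View pics/tz.png

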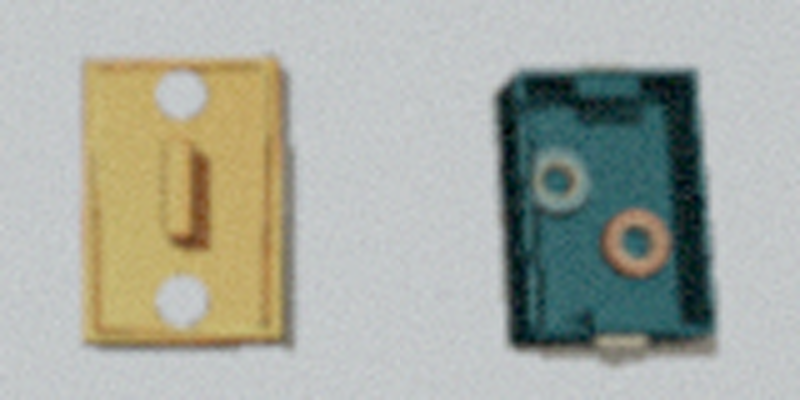

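View pics/sz.png

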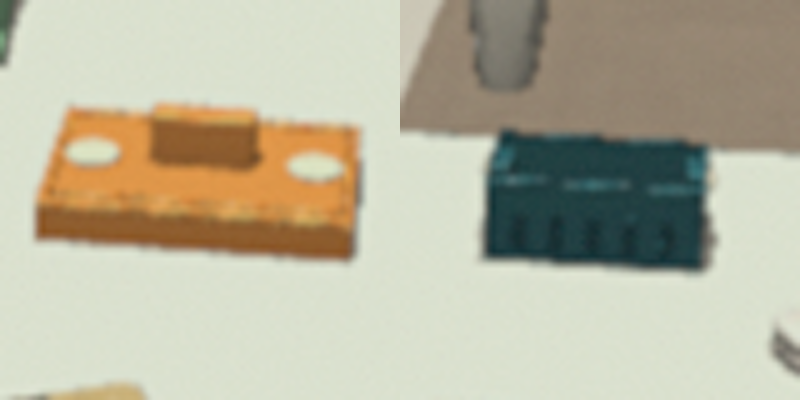

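```bash
cat > fit.py <<'E'
from h import *
from scipy.optimize import minimize
def box(l,w,z0,z1,x0=0):
    return np.array([[x0+sx*l/2,sy*w/2,z] for sx in(-1,1) for sy in(-1,1) for z in(z0,z1)])
LID=[box(165,113,0,24),box(56,16,24,54)]
TUB=[box(150,104,0,60)]
def render(n,boxes,p,roi,S=6,z=0):
    x0,y0,w,h=roi;m=np.zeros((h*S,w*S),np.uint8);c,s=np.cos(p[2]),np.sin(p[2])
    for B in boxes:
        P=B@np.array([[c,-s,0],[s,c,0],[0,0,1]]).T+[p[0],p[1],z]
        uv=(proj(n,P)-[x0,y0]+.5)*S-.5
        cv2.fillConvexPoly(m,cv2.convexHull(np.round(uv*16).astype(np.int32)),255,cv2.LINE_8,4)
    return cv2.resize(m,(w,h),interpolation=cv2.INTER_AREA)/255.
def seg(im,roi,kind):
    x0,y0,w,h=roi;S=6;a=cv2.GaussianBlur(im,(0,0),.6)[y0:y0+h,x0:x0+w]
    a=cv2.resize(a,(w*S,h*S),interpolation=cv2.INTER_CUBIC).astype(float)
    if kind=="lid": v=(a[...,2]-a[...,0])/a.max(2).clip(1); m=v>.28
    else: v=a[...,2]; m=v<kind
    m=(m*255).astype(np.uint8);cs=cv2.findContours(m,cv2.RETR_EXTERNAL,cv2.CHAIN_APPROX_NONE)[0]
    o=np.zeros_like(m);cv2.drawContours(o,[max(cs,key=cv2.contourArea)],-1,255,-1)
    return cv2.resize(o,(w,h),interpolation=cv2.INTER_AREA)/255.
def fit(views,boxes,p0,z=0):
    # views: list of (name,mask,roi)
    f=lambda q:sum(np.abs(render(n,boxes,[q[0],q[1],q[2]/50],roi,z=z)-m).sum() for n,m,roi in views)
    best=None
    for d in(-2,0,2):
        o=minimize(f,[p0[0]+d*2,p0[1]-d*2,p0[2]*50+d],method="Nelder-Mead",options=dict(initial_simplex=np.array([[p0[0],p0[1],p0[2]*50]])+np.array([[0,0,0],[9,d,0],[d,9,0],[0,d,4]])))
        if best is None or o.fun<best.fun:best=o
    q=best.x;return np.array([q[0],q[1],q[2]/50]),best.fun
E
python3 - <<'E'
from fit import *
t=cv2.imread("pics/top0.png");s=cv2.imread("pics/side0.png")
print(t[245,381],t[210,300],s[160,285],s[175,285],s[180,285],s[150,320],s[140,285])
rt=(205,170,80,80);rs=(220,180,85,75);ut=(350,180,65,85);us=(250,135,70,50)
lt=seg(t,rt,"lid");ls=seg(s,rs,"lid")
print("g",back("top",[[242,210]],24),back("top",[[381,221]],60))
p0=list(back("top",[[242,210]],24)[0][:2])+[0]
for v in([("top",lt,rt)],[("side",ls,rs)],[("top",lt,rt),("side",ls,rs)]): print("lid",fit(v,LID,p0))
u0=list(back("top",[[381,221]],60)[0][:2])+[0.05]
mt=seg(t,ut,80);ms=seg(s,us,90)
for v in([("top",mt,ut)],[("side",ms,us)],[("top",mt,ut),("side",ms,us)]): print("tub",fit(v,TUB,u0))
z=lambda m:cv2.resize((m*255).astype(np.uint8),(300,300))
cv2.imwrite("pics/m.png",np.hstack([np.vstack([z(lt),z(mt)])[::1],np.vstack([z(ls),z(ms)])]))
E
```

```text
[64 62 30] [133 130 127] [51 50 26] [161 174 170] [159 172 167] [125 137 139] [ 86 101 112]
g [[562.99910535 228.29884594  24.        ]] [[ 516.80389331 -158.5711912    60.        ]]
lid (array([ 5.66343720e+02,  2.30052765e+02, -5.42089355e-03]), np.float64(57.956862745098036))
lid (array([ 5.66475766e+02,  2.29846263e+02, -6.12271215e-04]), np.float64(61.372549019607845))
lid (array([ 5.66320904e+02,  2.30021175e+02, -4.26981785e-03]), np.float64(121.11764705882354))
tub (array([ 5.19112368e+02, -1.65420961e+02, -2.08662603e-02]), np.float64(79.2235294117647))
tub (array([ 5.20743880e+02, -1.67798595e+02, -2.50032720e-04]), np.float64(41.43529411764706))
tub (array([ 5.19674648e+02, -1.65528696e+02, -1.56182507e-02]), np.float64(130.97254901960784))
```

View pics/m.png

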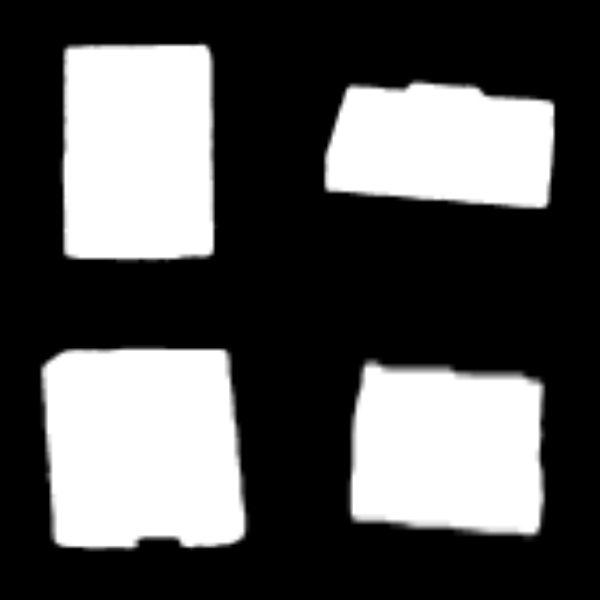

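```bash
cat > ov.py <<'E'
from fit import *
def overlay(im,n,B,p,roi,k,z=0,col=(0,0,255)):
    x0,y0,w,h=roi;o=cv2.resize(im[y0:y0+h,x0:x0+w],None,fx=k,fy=k,interpolation=cv2.INTER_CUBIC)
    o=cv2.convertScaleAbs(o,alpha=1.6);c,s=np.cos(p[2]),np.sin(p[2])
    for b in B:
        uv=(proj(n,b@np.array([[c,-s,0],[s,c,0],[0,0,1]]).T+[p[0],p[1],z])-[x0,y0]+.5)*k
        for i in range(8):
            for j in range(i):
                if bin(i^j).count("1")==1: cv2.line(o,tuple(int(v) for v in uv[i]),tuple(int(v) for v in uv[j]),col,1,cv2.LINE_AA)
    return o
E
python3 - <<'E'
from ov import *
t=cv2.imread("pics/top0.png");s=cv2.imread("pics/side0.png")
for i,p in enumerate([[519.6,-165.6,-.016],[520.5,-166.8,-.01]]):
    a=overlay(t,"top",TUB,p,(350,185,60,70),7);b=overlay(s,"side",TUB,p,(255,140,60,40),6)
    b=cv2.copyMakeBorder(b,0,a.shape[0]-b.shape[0],0,0,cv2.BORDER_CONSTANT)
    cv2.imwrite(f"pics/ov{i}.png",np.hstack([a,b])[:, :800])
E
```

```text
(no output)
```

View pics/ov0.png

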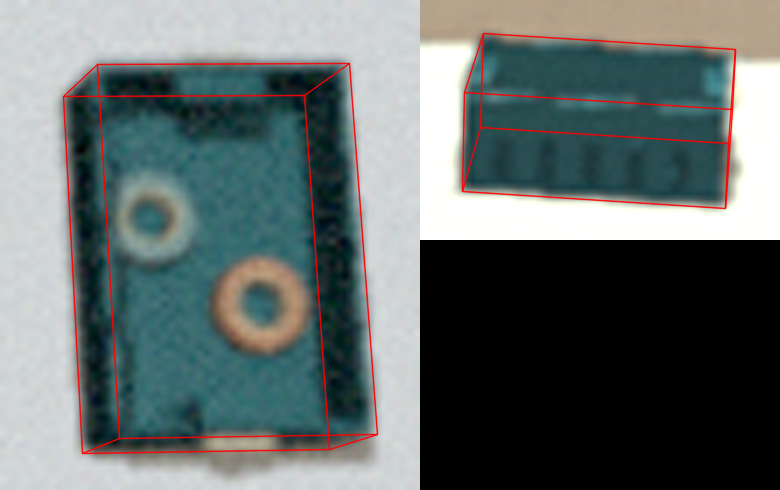

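View pics/ov1.png

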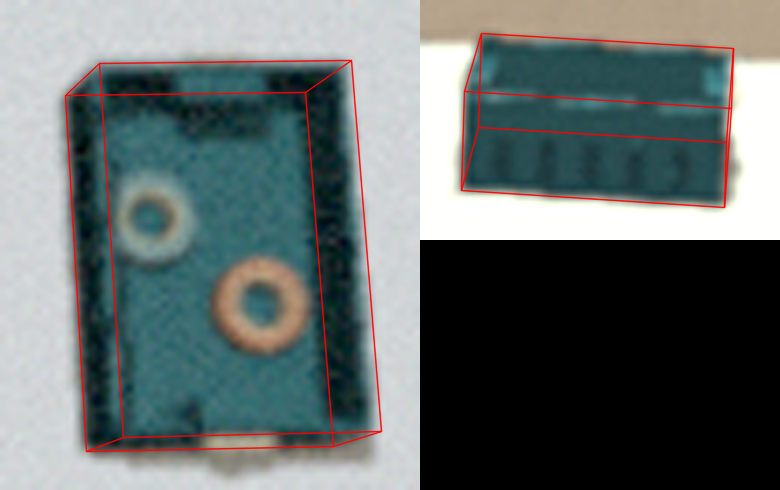

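Run:
```python
from ov import *
t=cv2.imread("pics/top0.png")
p=[519.6,-165.6,-.016]
c=C["top"];R=cv2.Rodrigues(c["rvec"])[0];print("cam",-R.T@c["tvec"])
B=TUB+[box(5,26,45,54,-77.5),box(5,26,45,54,77.5)]
a=overlay(t,"top",B,p,(356,190,50,22),16);b=overlay(t,"top",B,p,(356,236,50,18),16)
cv2.imwrite("pics/ov2.png",np.vstack([a[:300],b]))
```

```text
cam [ 345.76525037  174.01795211 1167.36065577]
```

View pics/ov2.png

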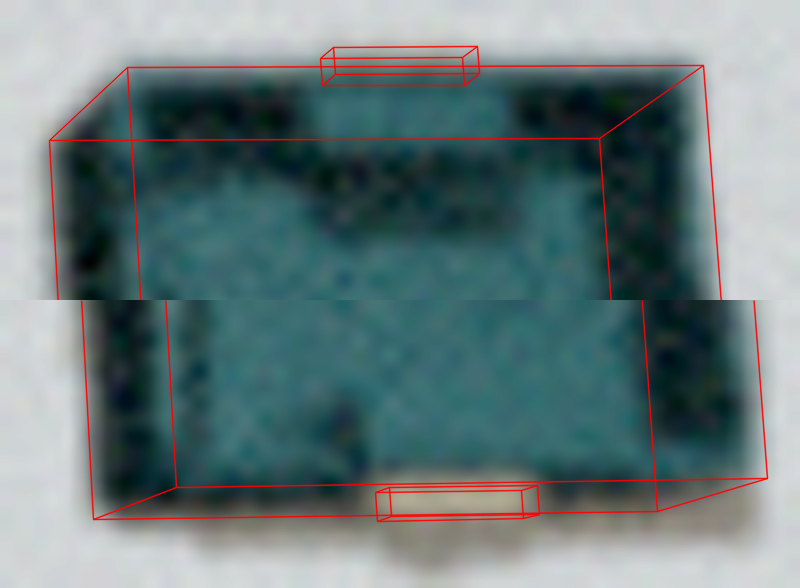

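jog_arm(increments="0 0 0 0 0 -0.128 1; 0 0 0 0 0 -0.128 1; 0 0 0 0 0 -0.127 1; -3.3 -3.5 0 0 0 0 1; -3.3 -3.5 0 0 0 0 1; -3.3 -3.5 0 0 0 0 1; -3.3 -3.5 0 0 0 0 1; -3.3 -3.5 0 0 0 0 1", squeeze=50)

```text
clock: 0.9
eef_pos: [399.3, 403.1, 231.1]
tcp_rot: [-3.141, -0.0, -3.141]
contact_force: [0.1, 0.1, 0.1]
opening: 0.996
```

jog_arm(increments="-3.36 -3.5 0 0 0 0 1; -3.36 -3.5 0 0 0 0 1; -3.36 -3.5 0 0 0 0 1; -3.36 -3.5 0 0 0 0 1; -3.36 -3.5 0 0 0 0 1; 0 0 4 0 0 0 1; 0 0 4 0 0 0 1; 0 0 3 0 0 0 1")

```text
clock: 1.7
eef_pos: [565.8, 228.7, 118.8]
tcp_rot: [-3.141, -0.002, 3.14]
contact_force: [0.1, -0.1, -0.2]
opening: 1.0
```

Run:
```python
from h import *
for _ in range(2): print(r.sense()["eef_pos"],r.sense()["tcp_rot"])
t=grab("top","t1");s=grab("side","s1")
a=cv2.resize(t[150:250,200:300],None,fx=4,fy=4);b=cv2.resize(s[150:250,210:310],None,fx=4,fy=4)
cv2.imwrite("pics/c1.png",np.hstack([a,b]))
```

```text
[565.7604942  228.70663258 118.78358348] [-3.14082122e+00 -2.02981963e-03  3.14048285e+00]
[565.7604942  228.70663258 118.78358348] [-3.14082122e+00 -2.02981963e-03  3.14048285e+00]
```

View pics/c1.png

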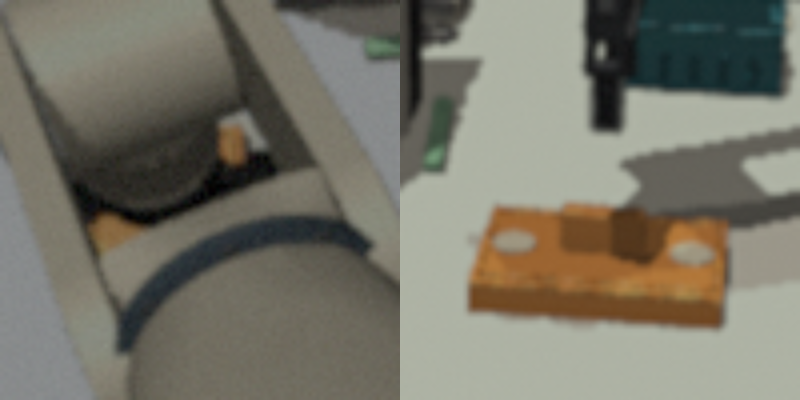

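The side view shows the open finger tip above the rib at about (261,182), with the rib at (264,206). The top view is blocked by the arm. Next: descend and grip.

jog_arm(increments="0 0 4 0 0 0 1; 0 0 3 0 0 0 1; 0 0 1.5 0 0 0 1; 0 0 0.8 0 0 0 1; 0 0 0 0 0 0 1; 0 0 0 0 0 0 -1; 0 0 0 0 0 0 -1; 0 0 0 0 0 0 -1", squeeze=50)

```text
clock: 2.6
eef_pos: [567.2, 230.1, 29.4]
tcp_rot: [3.141, 0.002, -3.141]
contact_force: [0.4, 0.3, 0.9]
opening: 0.512
```

jog_arm(increments="0 0 0 0 0 0 -1; 0 0 0 0 0 0 -1; 0 0 0 0 0 0 -1; 0 0 0 0 0 0 -1; 0 0 0 0 0 0 -1; 0 0 0 0 0 0 -1; 0 0 0 0 0 0 -1; 0 0 0 0 0 0 -1")

```text
clock: 3.4
eef_pos: [566.9, 230.0, 28.9]
tcp_rot: [3.141, 0.001, -3.141]
contact_force: [0.0, -1.0, 6.6]
opening: 0.174
```

jog_arm(increments="0 0 -0.5 0 0 0 -1; 0 0 -1 0 0 0 -1; 0 0 -2 0 0 0 -1; 0 0 -2.5 0 0 0 -1; 0 0 -2.5 0 0 0 -1; 0 0 -2 0 0 0 -1; 0 0 -1 0 0 0 -1; 0 0 -0.5 0 0 0 -1")

```text
clock: 4.2
eef_pos: [566.8, 230.0, 149.5]
tcp_rot: [3.141, 0.001, -3.141]
contact_force: [-0.0, 0.0, -1.7]
opening: 0.183
```

Run:
```python
from h import *
for _ in range(1): s=r.sense();print(s["eef_pos"],s["tcp_rot"],s["contact_force"],s["wrist_torque"],s["opening"])
s=grab("side","s2");crop(s,210,130,120,120,"c2",5)
```

```text
[566.84685987 229.96309403 149.54334168] [ 3.14103466e+00  1.37943375e-03 -3.14142106e+00] [-0.02755111  0.02241811 -1.65046021] [-0.03828842 -0.03443077 -0.00122717] 0.18299787800002837
```

View pics/c2.png

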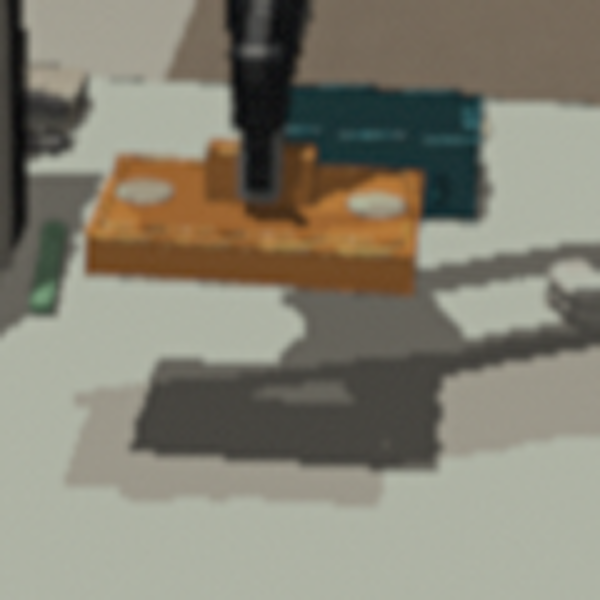

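The side view shows the lid held level, with its bottom edge from about (228,185) to (292,188) and its shadow well below. I'll check its pose in the hand.

Run:
```python
from fit import *
s=cv2.imread("pics/s2.png");roi=(222,150,82,45)
m=seg(s,roi,"lid")
for z in(119,120.5,122): print(z,fit([("side",m,roi)],LID,[566.8,230,0],z=z))
cv2.imwrite("pics/m2.png",(cv2.resize(m,None,fx=6,fy=6)*255).astype(np.uint8))
```

```text
119 (array([ 5.67020689e+02,  2.24114598e+02, -1.57628177e-02]), np.float64(146.4470588235294))
120.5 (array([ 5.66593232e+02,  2.28282969e+02, -9.62035595e-03]), np.float64(150.8627450980392))
122 (array([ 5.66468398e+02,  2.31716137e+02, -8.23469227e-03]), np.float64(156.26274509803923))
```

View pics/m2.png

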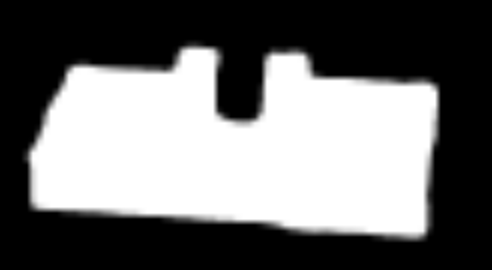

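jog_arm(increments="0 -1.5 0 0 0 0 -1; 0.5 -3 0 0 0 0 -1; 0.6 -4.5 0 0 0 0 -1; 0.6 -4.5 0 0 0 0 -1; 0.6 -4.5 0 0 0 0 -1; 0.6 -4.5 0 0 0 0 -1; 0.6 -4.5 0 0 0 0 -1; 0.6 -4.5 0 0 0 0 -1", squeeze=60)

```text
clock: 5.05
eef_pos: [523.9, -87.4, 147.2]
tcp_rot: [3.141, -0.002, -3.141]
contact_force: [0.4, -0.1, -1.5]
opening: 0.173
```

jog_arm(increments="0.57 -4 0 0 0 0.012 -1; 0 -2.5 0 0 0 0 -1; 0 -1.5 0 0 0 0 -1; 0 0 0 0 0 0 -1; 0 0 0 0 0 0 -1; 0 0 1 0 0 0 -1; 0 0 1 0 0 0 -1; 0 0 0 0 0 0 -1")

```text
clock: 5.85
eef_pos: [518.3, -163.9, 126.3]
tcp_rot: [3.141, -0.003, 3.131]
contact_force: [-0.7, 0.5, -0.8]
opening: 0.172
```

Run:
```python
from h import *
for _ in range(1): s=r.sense();print(s["eef_pos"],s["tcp_rot"],s["contact_force"],s["wrist_torque"],s["opening"])
s=grab("side","s3");t=grab("top","t3")
a=cv2.resize(t[160:260,330:430],None,fx=4,fy=4);b=cv2.resize(s[100:200,240:340],None,fx=4,fy=4)
cv2.imwrite("pics/c3.png",np.hstack([a,b]))
```

```text
[ 518.25802516 -163.94974272  126.32409068] [ 3.14061064e+00 -3.00386184e-03  3.13102360e+00] [-0.7081603   0.49540909 -0.81747724] [0.02221164 0.04140082 0.02841597] 0.17204443897348126
```

View pics/c3.png

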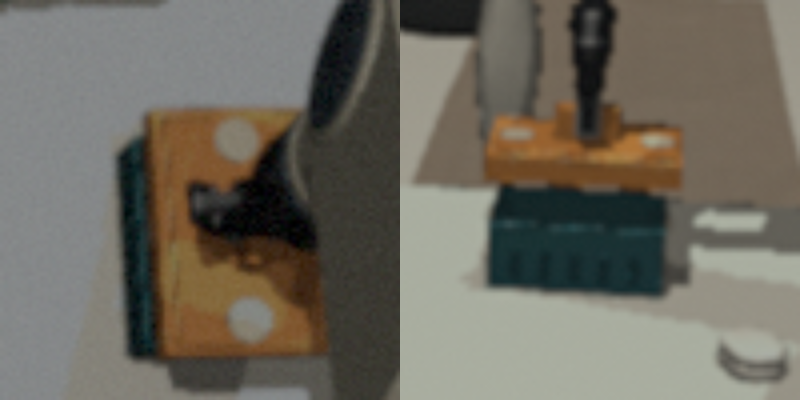

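Run:
```python
from ov import *
s=cv2.imread("pics/s3.png");t=cv2.imread("pics/t3.png");q=r.sense();print(q["eef_pos"],q["qvel"].round(3))
roi=(252,118,68,35);m=seg(s,roi,"lid")
cv2.imwrite("pics/m3.png",(cv2.resize(m,None,fx=6,fy=6)*255).astype(np.uint8))
for z in(95.5,97,98.5): print(z,fit([("side",m,roi)],LID,[519,-165,-.01],z=z))
p=[518.3,-164,-.01];a=overlay(s,"side",LID,p,(250,110,80,70),5,z=97)
p=[520,-165.2,-.016];b=overlay(s,"side",TUB,p,(250,110,80,70),5)
cv2.imwrite("pics/o3.png",np.hstack([a,b]))
```

```text
[ 519.11035897 -164.48841398  127.62733659] [-0.003 -0.012 -0.011  0.     0.005 -0.   ]
95.5 (array([ 5.20102675e+02, -1.68040775e+02,  3.49494115e-03]), np.float64(109.4862745098039))
97 (array([ 5.19140225e+02, -1.63527998e+02, -6.79394008e-03]), np.float64(104.74901960784314))
98.5 (array([ 5.19192836e+02, -1.59134688e+02, -3.97186162e-04]), np.float64(100.07843137254902))
```

View pics/o3.png

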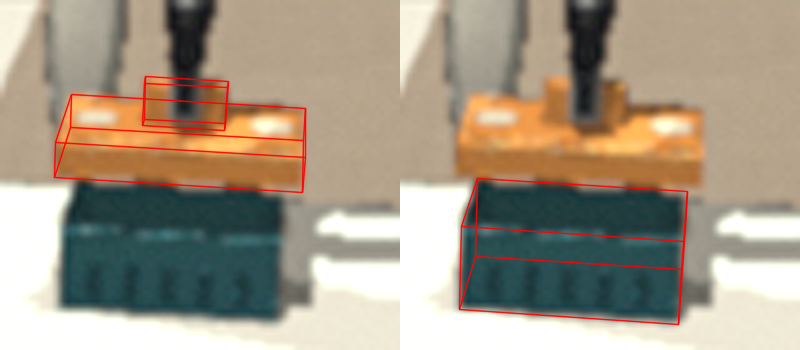

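jog_arm(increments="0 0 0.5 0 0 0 -1; -0.08 0 1 0 0 0 -1; 0 0 1 0 0 0 -1; 0 0 0.5 0 0 0 -1; 0 0 0.2 0 0 0 -1; 0 0 0 0 0 0 -1; 0 0 0 0 0 0 -1; 0 0 0 0 0 0 -1")

```text
clock: 6.75
eef_pos: [520.5, -165.3, 96.6]
tcp_rot: [-3.141, 0.001, 3.13]
contact_force: [-0.3, 0.3, -0.9]
opening: 0.177
```

Run:
```python
from ov import *
s=grab("side","s4");t=grab("top","t4")
q=r.sense();print(q["eef_pos"],q["tcp_rot"],q["contact_force"],q["opening"])
a=cv2.resize(t[170:260,340:430],None,fx=4.4,fy=4.4);b=cv2.resize(s[115:190,250:325],None,fx=5.28,fy=5.28)
cv2.imwrite("pics/c4.png",cv2.convertScaleAbs(np.hstack([a,b]),alpha=1.5))
roi=(252,125,68,42);m=seg(s,roi,"lid")
z=q["eef_pos"][2]-29
for z in(z-1,z,z+1): print(z,fit([("side",m,roi)],LID,[519,-165,-.01],z=z))
```

```text
[ 520.44794051 -165.25824894   96.61685325] [-3.14140771e+00  5.96601776e-04  3.12980631e+00] [-0.16930213  0.02070141 -1.62210552] 0.17735163418816435
66.61685324682043 (array([ 5.19981856e+02, -1.67335634e+02, -6.83434704e-03]), np.float64(102.23137254901962))
67.61685324682043 (array([ 5.19458264e+02, -1.64679460e+02, -8.15685134e-03]), np.float64(100.54117647058823))
68.61685324682043 (array([ 5.19497119e+02, -1.61828879e+02, -6.73492244e-03]), np.float64(99.14509803921568))
```

View pics/c4.png

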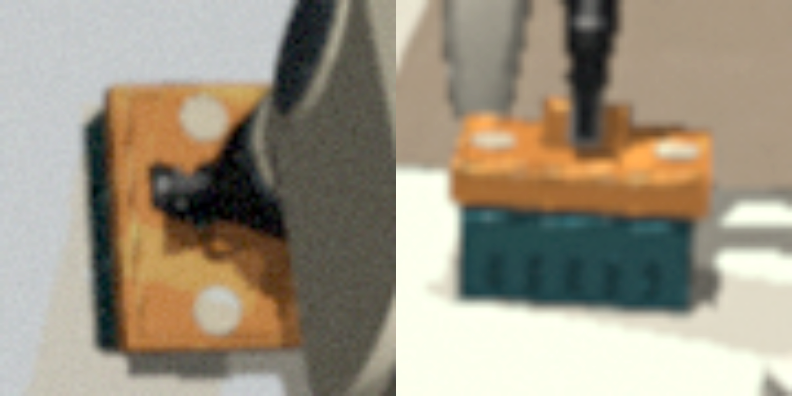

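Run:
```python
from ov import *
s=cv2.imread("pics/s4.png")
a=overlay(s,"side",LID,[519.5,-164.8,-.012],(252,125,72,55),11,z=67.6)
a2=overlay(s,"side",TUB,[519.5,-165.2,-.012],(252,125,72,55),11)
d=cv2.addWeighted(a,.5,a2,.5,0)
cv2.imwrite("pics/o4.png",d)
```

```text
(no output)
```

View pics/o4.png

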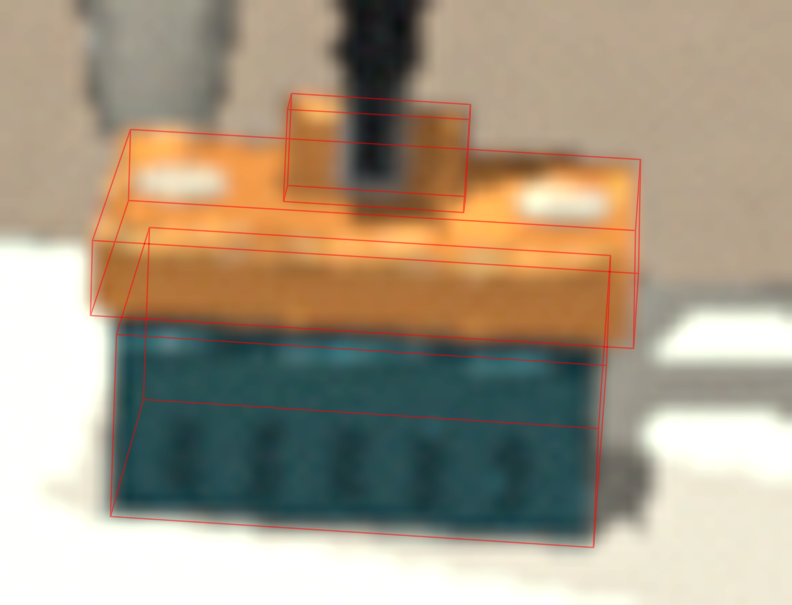

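jog_arm(increments="-0.05 0 0.3 0 0 0 -1; 0 0 0.2 0 0 0 -1; 0 0 0.2 0 0 0 -1; 0 0 0.1 0 0 0 -1; 0 0 0.1 0 0 0 -1; 0 0 0.1 0 0 0 -1; 0 0 0 0 0 0 -1; 0 0 0 0 0 0 -1")

```text
clock: 7.65
eef_pos: [520.6, -165.0, 86.2]
tcp_rot: [3.141, -0.0, 3.13]
contact_force: [0.5, 2.2, -2.3]
opening: 0.17
```

jog_arm(increments="0 0.05 0 0 0 0 -1; 0 0 0.1 0 0 0 -1; 0 0 0.1 0 0 0 -1; 0 0 0 0 0 0 -1; 0 0 0 0 0 0 -1; 0 0 0 0 0 0 -1; 0 0 0 0 0 0 -1; 0 0 0 0 0 0 -1")

```text
clock: 8.45
eef_pos: [520.7, -164.7, 84.3]
tcp_rot: [-3.142, -0.0, 3.13]
contact_force: [-0.8, -0.3, -0.4]
opening: 0.175
```

Run:
```python
from ov import *
s=grab("side","s5")
q=r.sense();print(q["eef_pos"],q["tcp_rot"],q["contact_force"],q["wrist_torque"],q["opening"])
a=overlay(s,"side",[box(1,1,0,.1)],[0,0,0],(252,125,72,55),11)
cv2.imwrite("pics/c5.png",a)
```

```text
[ 520.73591686 -164.69062418   84.30703982] [-3.14158128e+00  3.89636671e-06  3.12978847e+00] [ 0.02182344  0.51068822 -0.26358846] [-0.00213536 -0.00446046  0.01372678] 0.17555381894834224
```

View pics/c5.png

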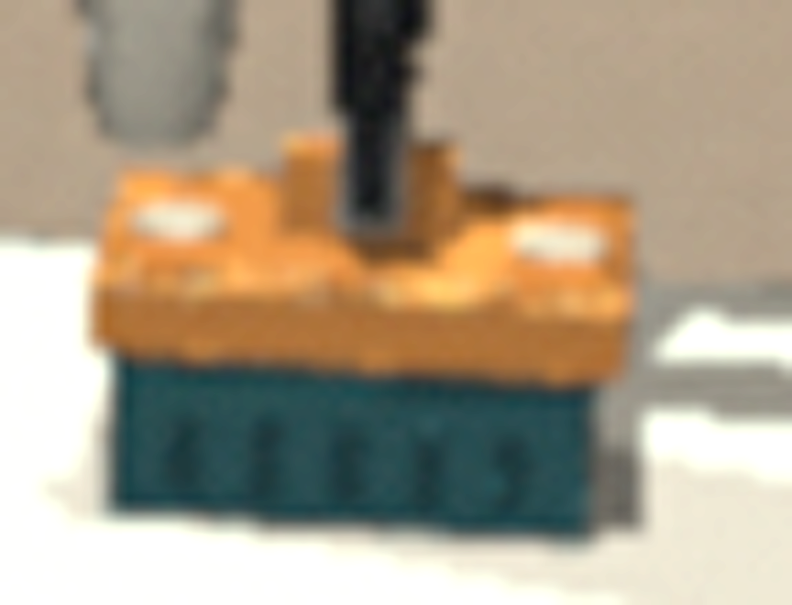

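jog_arm(increments="0 0 0.1 0 0 0 -1; 0 0 0.05 0 0 0 -1; 0 0 0 0 0 0 -1; 0 0 0 0 0 0 -1; 0 0 0 0 0 0 -1; 0 0 0 0 0 0 -1; 0 0 0 0 0 0 -1; 0 0 0 0 0 0 -1")

```text
clock: 9.3
eef_pos: [520.7, -164.7, 82.8]
tcp_rot: [-3.142, 0.0, 3.13]
contact_force: [0.3, -0.3, -1.2]
opening: 0.175
```

jog_arm(increments="0 0 0.05 0 0 0 -1; 0 0 0.05 0 0 0 -1; 0 0 0 0 0 0 -1; 0 0 0 0 0 0 -1; 0 0 0 0 0 0 -1; 0 0 0 0 0 0 -1; 0 0 0 0 0 0 -1; 0 0 0 0 0 0 -1")

```text
clock: 10.1
eef_pos: [520.9, -164.7, 81.9]
tcp_rot: [-3.141, 0.0, 3.13]
contact_force: [1.4, -0.7, -0.1]
opening: 0.175
```

jog_arm(increments="0 0 0.05 0 0 0 -1; 0 0 0 0 0 0 -1; 0 0 0 0 0 0 -1; 0 0 0 0 0 0 -0.4; 0 0 0 0 0 0 -0.2; 0 0 0 0 0 0 0; 0 0 0 0 0 0 0; 0 0 0 0 0 0 0")

```text
clock: 10.9
eef_pos: [520.6, -164.7, 81.2]
tcp_rot: [3.142, -0.0, 3.13]
contact_force: [0.1, -0.9, -0.5]
opening: 0.501
```

jog_arm(increments="0 0 -0.5 0 0 0 0.4; 0 0 -1.5 0 0 0 0.4; 0 0 -3 0 0 0 0.4; 0 0 -4 0 0 0 0.4; 0 0 -4 0 0 0 -1; 3 0 0 0 0 0 -1; 3 0 0 0 0 0 -1; 0 0 0 0 0 0 -1")

```text
clock: 11.7
eef_pos: [457.4, -163.5, 211.6]
tcp_rot: [3.141, -0.002, 3.129]
contact_force: [-0.3, 0.3, -0.3]
opening: 0.021
```

Run:
```python
from ov import *
s=grab("side","s6");t=grab("top","t6")
q=r.sense();print(q["eef_pos"],q["tcp_rot"],q["contact_force"],q["opening"])
a=overlay(s,"side",[box(1,1,0,.1)],[0,0,0],(252,125,72,55),7)
b=cv2.convertScaleAbs(cv2.resize(t[190:260,345:415],None,fx=5.5,fy=5.5),alpha=1.5)
cv2.imwrite("pics/c6.png",np.hstack([a[:385,:415],b]))
```

```text
[ 460.77682057 -164.1015656   211.9093868 ] [-3.14124184e+00  1.18153614e-03  3.12932550e+00] [ 0.34447423 -0.81197469  0.978842  ] 0.004037218471597751
```

View pics/c6.png

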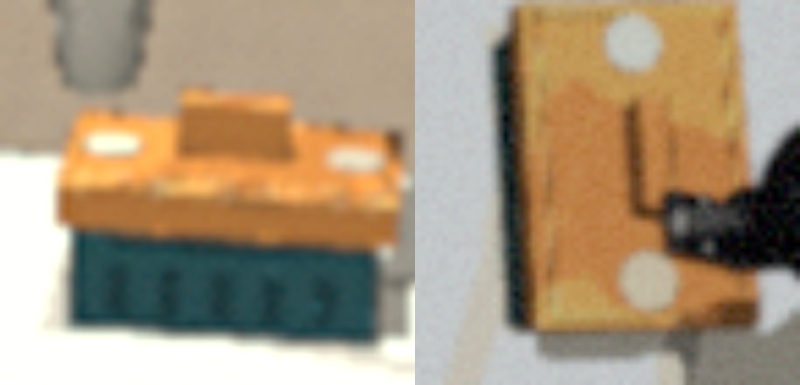

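The side view shows the lid lying level on the tub, covering about (258..309, 139..160), and released. The top view shows it square over the tub, with press marks near (384,198) and (386,241). I'll fit its resting pose.

Run:
```python
from fit import *
s=cv2.imread("pics/s6.png");roi=(250,130,65,40);m=seg(s,roi,"lid")
for z in(48,50,52,53,54): print(z,fit([("side",m,roi)],LID,[520,-165,-.012],z=z))
t=cv2.imread("pics/t6.png").astype(float);a=cv2.resize(t[188:262,345:415],None,fx=6,fy=6,interpolation=cv2.INTER_CUBIC)
w=((a[...,0]/a[...,2].clip(1)>.72)&(a[...,2]>85)).astype(np.uint8)
n,l,st,c=cv2.connectedComponentsWithStats(w)
for i in range(1,n):
    if 1000<st[i,4]<6000:
        uv=(c[i]+.5)/6-.5+[345,188];print(uv,st[i,4],back("top",[uv],78.5))
```

```text
48 (array([ 5.20888202e+02, -1.78697255e+02, -4.75123222e-03]), np.float64(77.7372549019608))
50 (array([ 5.20889183e+02, -1.73634756e+02, -2.18925103e-03]), np.float64(72.58431372549019))
52 (array([ 5.20621114e+02, -1.69046498e+02, -4.10168166e-03]), np.float64(68.10196078431373))
53 (array([ 5.20659563e+02, -1.65741612e+02, -2.76303788e-03]), np.float64(66.12941176470588))
54 (array([ 5.20703380e+02, -1.63675707e+02, -1.42592135e-03]), np.float64(64.61176470588235))
[384.079835   197.30889724] 3192 [[ 579.93935409 -167.31239478   78.5       ]]
[387.08412915 240.63460664] 2932 [[ 459.79423811 -165.55754111   78.5       ]]
```

jog_arm(increments="0 0 4 0 0 0 -1; 0 0 4 0 0 0 -1; 0 0 2.5 0 0 0 -1; 0 0 1.5 0 0 0 -1; 0 0 0.7 0 0 0 -1; 0 0 0 0 0 0 -1; 0 0 0 0 0 0 -1; 0 0 0 0 0 0 -1")

```text
clock: 12.6
eef_pos: [461.6, -164.3, 85.2]
tcp_rot: [-3.141, 0.002, 3.13]
contact_force: [0.7, -0.3, -0.6]
opening: 0.001
```

jog_arm(increments="0 0 0.2 0 0 0 -1; 0 0 0.2 0 0 0 -1; 0 0 0.2 0 0 0 -1; 0 0 0.1 0 0 0 -1; 0 0 0.1 0 0 0 -1; 0 0 0.1 0 0 0 -1; 0 0 0 0 0 0 -1; 0 0 0 0 0 0 -1")

```text
clock: 13.4
eef_pos: [460.5, -163.9, 75.2]
tcp_rot: [3.141, -0.0, 3.13]
contact_force: [-0.9, 0.0, 1.1]
opening: 0.001
```

jog_arm(increments="0 0 0.1 0 0 0 -1; 0 0 0.1 0 0 0 -1; 0 0 0.1 0 0 0 -1; 0 0 0 0 0 0 -1; 0 0 0 0 0 0 -1; 0 0 0 0 0 0 -1; 0 0 0 0 0 0 -1; 0 0 0 0 0 0 -1")

```text
clock: 14.2
eef_pos: [460.8, -164.0, 72.3]
tcp_rot: [-3.142, 0.0, 3.13]
contact_force: [-0.5, 0.5, -0.2]
opening: -0.001
```

Run:
```python
from ov import *
s=grab("side","s7")
q=r.sense();print(q["eef_pos"],q["tcp_rot"],q["contact_force"],q["opening"])
cv2.imwrite("pics/c7.png",overlay(s,"side",[box(1,1,0,.1)],[0,0,0],(252,115,72,60),9))
```

```text
[ 460.80442891 -163.98671721   72.30287073] [-3.14157711e+00  1.18270110e-04  3.12979379e+00] [-0.16373962 -0.14089634 -1.28652769] -0.0024829632038735365
```

View pics/c7.png

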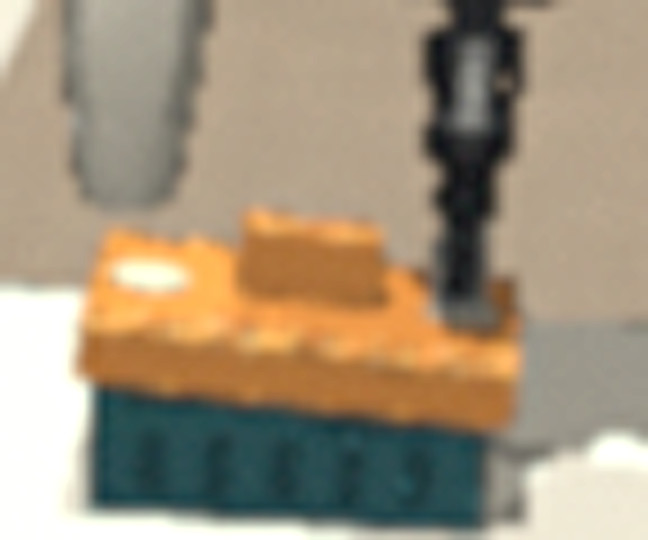

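jog_arm(increments="0 0 0.1 0 0 0 -1; 0 0 0.1 0 0 0 -1; 0 0 0 0 0 0 -1; 0 0 0 0 0 0 -1; 0 0 0 0 0 0 -1; 0 0 0 0 0 0 -1; 0 0 0 0 0 0 -1; 0 0 0 0 0 0 -1")

```text
clock: 15.05
eef_pos: [460.7, -164.0, 70.3]
tcp_rot: [3.142, -0.0, 3.13]
contact_force: [-0.4, -0.2, 0.5]
opening: 0.001
```

jog_arm(increments="0 0 0.1 0 0 0 -1; 0 0 0.1 0 0 0 -1; 0 0 0 0 0 0 -1; 0 0 0 0 0 0 -1; 0 0 0 0 0 0 -1; 0 0 0 0 0 0 -1; 0 0 0 0 0 0 -1; 0 0 0 0 0 0 -1")

```text
clock: 15.85
eef_pos: [460.7, -164.0, 68.3]
tcp_rot: [-3.142, 0.0, 3.13]
contact_force: [0.6, 0.1, 0.1]
opening: 0.0
```

jog_arm(increments="0 0 0.1 0 0 0 -1; 0 0 0.05 0 0 0 -1; 0 0 0 0 0 0 -1; 0 0 0 0 0 0 -1; 0 0 0 0 0 0 -1; 0 0 0 0 0 0 -1; 0 0 0 0 0 0 -1; 0 0 0 0 0 0 -1")

```text
clock: 16.65
eef_pos: [460.9, -164.0, 67.2]
tcp_rot: [-3.141, 0.0, 3.13]
contact_force: [-2.3, 0.2, 6.7]
opening: 0.004
```

Run:
```python
from ov import *
s=grab("side","s8")
q=r.sense();print(q["eef_pos"],q["tcp_rot"],q["contact_force"],q["opening"])
cv2.imwrite("pics/c8.png",overlay(s,"side",[box(1,1,0,.1)],[0,0,0],(252,115,72,60),9))
```

```text
[ 460.89020163 -164.04380933   67.18705169] [-3.14147046e+00  3.21118500e-04  3.12983773e+00] [-1.38338842  0.13144206  6.08593789] 0.005287567895002356
```

View pics/c8.png

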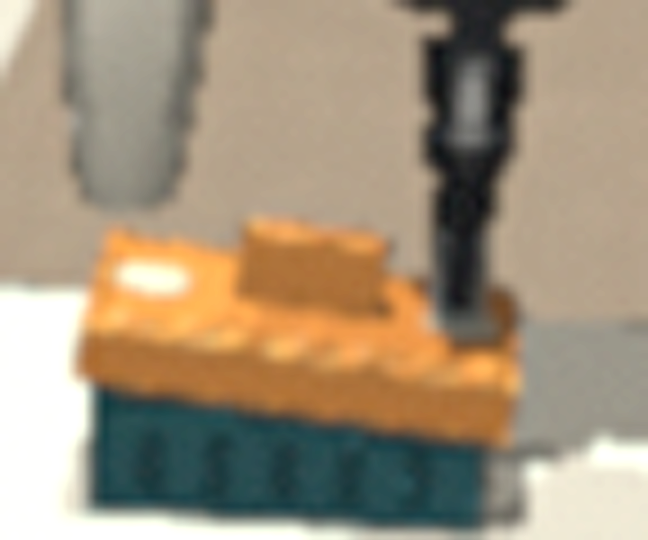

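jog_arm(increments="0 0 0.1 0 0 0 -1; 0 0 0 0 0 0 -1; 0 0 0 0 0 0 -1; 0 0 0 0 0 0 -1; 0 0 0 0 0 0 -1; 0 0 0 0 0 0 -1; 0 0 0 0 0 0 -1; 0 0 0 0 0 0 -1")

```text
clock: 17.5
eef_pos: [461.0, -164.1, 66.9]
tcp_rot: [-3.141, 0.001, 3.13]
contact_force: [-5.1, 1.9, 18.8]
opening: -0.002
```

jog_arm(increments="0 0 -0.5 0 0 0 -1; 0 0 -2 0 0 0 -1; 0 0 -4 0 0 0 -1; -3 0 -1.5 0 0 0 -1; -4 0 0 0 0 0 -1; -3.5 0 0 0 0 0 -1; -1.4 0 0 0 0 0 -1; 0 0 0 0 0 0 -1")

```text
clock: 18.3
eef_pos: [580.9, -165.3, 145.4]
tcp_rot: [-3.142, 0.0, 3.131]
contact_force: [-1.2, 0.5, -0.0]
opening: -0.001
```

Run:
```python
from ov import *
s=grab("side","s9")
q=r.sense();print(q["eef_pos"],q["tcp_rot"],q["contact_force"],q["opening"])
cv2.imwrite("pics/c9.png",overlay(s,"side",[box(1,1,0,.1)],[0,0,0],(252,115,72,60),9))
```

```text
[ 579.09975541 -165.15366657  145.07531229] [ 3.14125660e+00 -1.70026083e-03  3.13030327e+00] [-0.56059979  0.04497592  0.14471539] 0.0018662029485931957
```

View pics/c9.png

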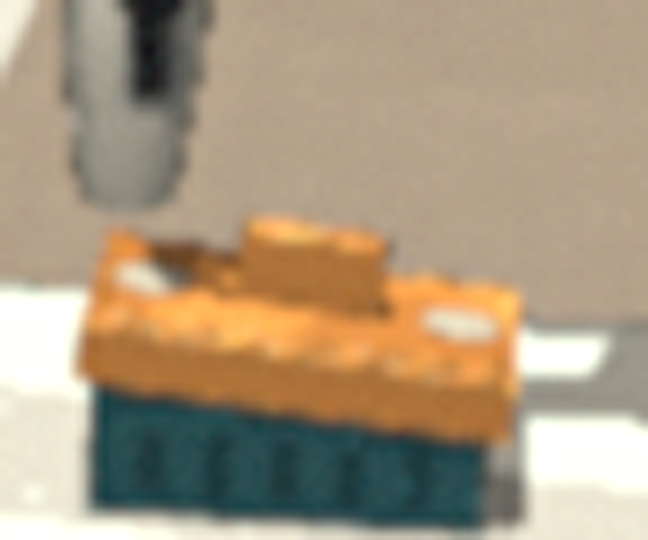

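The side view shows the near (right) end staying down, lid bottom at about (306,164), and the far (left) end still up at about (261,157). Next: press the far mark.

jog_arm(increments="0 0 2 0 0 0 -1; 0 0 2 0 0 0 -1; 0 0 1.5 0 0 0 -1; 0 0 0.7 0 0 0 -1; 0 0 0.2 0 0 0 -1; 0 0 0.2 0 0 0 -1; 0 0 0.1 0 0 0 -1; 0 0 0 0 0 0 -1")

```text
clock: 19.15
eef_pos: [580.0, -165.5, 79.3]
tcp_rot: [-3.141, 0.001, 3.13]
contact_force: [-0.1, 0.4, 0.9]
opening: 0.001
```

jog_arm(increments="0 0 0.1 0 0 0 -1; 0 0 0.1 0 0 0 -1; 0 0 0.1 0 0 0 -1; 0 0 0.1 0 0 0 -1; 0 0 0.1 0 0 0 -1; 0 0 0 0 0 0 -1; 0 0 0 0 0 0 -1; 0 0 0 0 0 0 -1")

```text
clock: 19.95
eef_pos: [582.2, -165.9, 75.3]
tcp_rot: [-3.14, 0.005, 3.13]
contact_force: [3.2, -0.0, 5.1]
opening: 0.001
```

jog_arm(increments="0 0 0.1 0 0 0 -1; 0 0 0.1 0 0 0 -1; 0 0 0.1 0 0 0 -1; 0 0 0 0 0 0 -1; 0 0 0 0 0 0 -1; 0 0 0 0 0 0 -1; 0 0 0 0 0 0 -1; 0 0 0 0 0 0 -1")

```text
clock: 20.75
eef_pos: [579.2, -165.3, 70.5]
tcp_rot: [3.141, -0.001, 3.13]
contact_force: [-0.3, 0.2, 0.1]
opening: -0.002
```

jog_arm(increments="0 0 0.1 0 0 0 -1; 0 0 0.1 0 0 0 -1; 0 0 0.1 0 0 0 -1; 0 0 0 0 0 0 -1; 0 0 0 0 0 0 -1; 0 0 0 0 0 0 -1; 0 0 0 0 0 0 -1; 0 0 0 0 0 0 -1")

```text
clock: 21.55
eef_pos: [579.7, -165.4, 67.8]
tcp_rot: [-3.142, 0.0, 3.13]
contact_force: [-0.5, 0.3, 0.6]
opening: 0.0
```

Snapped, and the force dropped away. I'll press on to firm contact.

jog_arm(increments="0 0 0.1 0 0 0 -1; 0 0 0.1 0 0 0 -1; 0 0 0.05 0 0 0 -1; 0 0 0 0 0 0 -1; 0 0 0 0 0 0 -1; 0 0 0 0 0 0 -1; 0 0 0 0 0 0 -1; 0 0 0 0 0 0 -1")

```text
clock: 22.35
eef_pos: [579.8, -165.4, 65.6]
tcp_rot: [-3.142, 0.0, 3.13]
contact_force: [-0.4, -0.4, 5.4]
opening: -0.001
```

jog_arm(increments="0 0 0.1 0 0 0 -1; 0 0 0 0 0 0 -1; 0 0 0 0 0 0 -1; 0 0 0 0 0 0 -1; 0 0 0 0 0 0 -1; 0 0 0 0 0 0 -1; 0 0 0 0 0 0 -1; 0 0 0 0 0 0 -1")

```text
clock: 23.15
eef_pos: [579.8, -165.4, 65.5]
tcp_rot: [-3.142, 0.0, 3.13]
contact_force: [-4.7, 0.9, 15.2]
opening: -0.005
```

jog_arm(increments="0 0 -0.5 0 0 0 -1; 0 0 -2 0 0 0 -1; 0 0 -4 0 0 0 -1; 1.5 0 -2 0 0 0 -1; 4 0 0 0 0 0 -1; 4 0 0 0 0 0 -1; 2.3 0 0 0 0 0 -1; 0 0 0 0 0 0 -1")

```text
clock: 23.95
eef_pos: [458.4, -163.5, 149.0]
tcp_rot: [3.141, -0.002, 3.129]
contact_force: [0.2, -0.1, 0.8]
opening: 0.001
```

Run:
```python
from ov import *
s=grab("side","s10")
q=r.sense();print(q["eef_pos"],q["contact_force"],q["opening"])
a=overlay(s,"side",[box(1,1,0,.1)],[0,0,0],(252,115,72,60),7)
b=overlay(s,"side",LID,[520.3,-165.3,-.013],(262-10,115,55,60),7,z=40)
cv2.imwrite("pics/c10.png",np.hstack([a[:,:415],b]))
roi=(250,130,65,42);m=seg(s,roi,"lid")
for z in(38,40,42): print(z,fit([("side",m,roi)],LID,[520,-165,-.012],z=z))
```

```text
[ 460.74590482 -163.99959385  149.44975341] [0.45392367 0.05376291 0.82326056] -0.0036391988954232565
38 (array([ 5.22515132e+02, -1.68357035e+02,  9.76238615e-03]), np.float64(64.10196078431373))
40 (array([ 5.22112534e+02, -1.64025943e+02,  1.03047704e-02]), np.float64(61.04313725490196))
42 (array([ 5.21781892e+02, -1.58878705e+02,  1.19532852e-02]), np.float64(58.89019607843137))
```

View pics/c10.png

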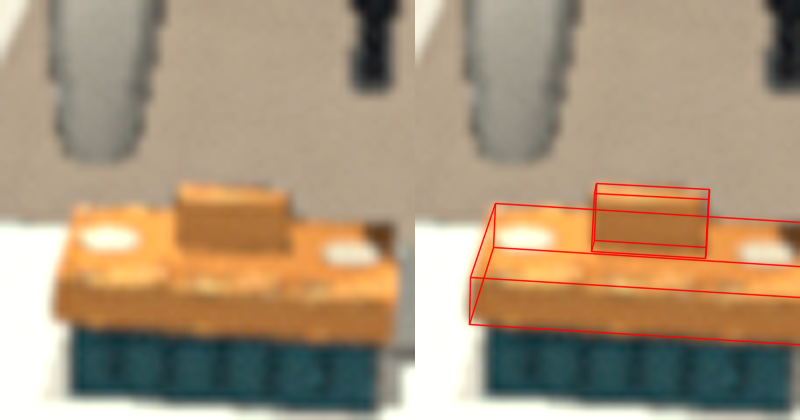

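The side view shows the lid flat and matching the z = 40 outline (snapped home), with its lower edge from about (260,160) to (306,164). The fingertips are above the near mark, so I'll probe that end once more to be sure it's home.

jog_arm(increments="0 0 3 0 0 0 -1; 0 0 3 0 0 0 -1; 0 0 1.5 0 0 0 -1; 0 0 0.4 0 0 0 -1; 0 0 0.3 0 0 0 -1; 0 0 0.1 0 0 0 -1; 0 0 0 0 0 0 -1; 0 0 0 0 0 0 -1")

```text
clock: 24.8
eef_pos: [462.3, -164.2, 67.0]
tcp_rot: [-3.141, 0.001, 3.13]
contact_force: [-0.4, -0.4, 0.4]
opening: 0.001
```

jog_arm(increments="0 0 0.1 0 0 0 -1; 0 0 0.05 0 0 0 -1; 0 0 0 0 0 0 -1; 0 0 0 0 0 0 -1; 0 0 0 0 0 0 -1; 0 0 0 0 0 0 -1; 0 0 0 0 0 0 -1; 0 0 0 0 0 0 -1")

```text
clock: 25.6
eef_pos: [462.1, -164.1, 65.5]
tcp_rot: [-3.141, 0.001, 3.13]
contact_force: [-1.2, 0.7, 7.7]
opening: -0.001
```

Both ends give firm contact at 65.5 mm, as they should when home. I'll back well away and look.

jog_arm(increments="0 0 -0.5 0 0 0 -1; 0 0 -2 0 0 0 -1; 0 0 -4 0 0 0 -1; 2 0 -4 0 0 0 -1; 4 0 -3 0 0 0 -1; 4 0 -2 0 0 0 -1; 2 0 0 0 0 0 -1; 0 0 0 0 0 0 -1")

```text
clock: 26.4
eef_pos: [339.7, -162.3, 220.5]
tcp_rot: [-3.141, 0.001, 3.129]
contact_force: [0.0, 0.2, -0.2]
opening: -0.001
```

Run:
```python
from ov import *
s=grab("side","s11");t=grab("top","t11")
q=r.sense();print(q["eef_pos"],q["contact_force"],q["qvel"].round(3))
cv2.imwrite("pics/c11.png",cv2.convertScaleAbs(np.hstack([cv2.resize(s,(400,300)),cv2.resize(t,(400,300))]),alpha=1.4))
a=overlay(s,"side",LID,[521,-165.,-.0],(252,120,55,55),7,z=40)
b=overlay(t,"top",LID,[520,-165.,-.013],(350,185,55,70),7,z=40)
a=cv2.copyMakeBorder(a,0,b.shape[0]-a.shape[0],0,0,cv2.BORDER_CONSTANT)
cv2.imwrite("pics/c12.png",np.hstack([a,b]))
```

```text
[ 342.24437714 -162.80656072  220.23412855] [ 0.41722627 -0.32665696  0.22528217] [ 0.011  0.033 -0.021  0.003 -0.004  0.001]
```

View pics/c11.png

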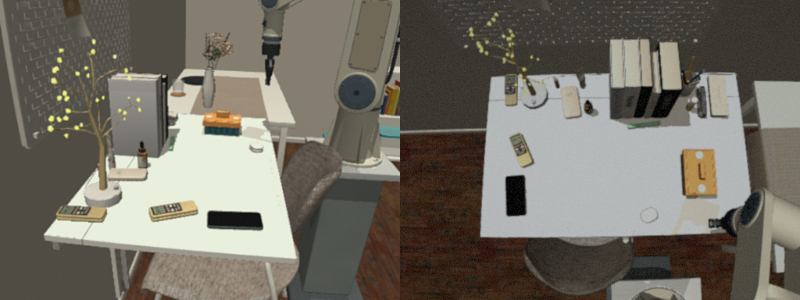

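View pics/c12.png

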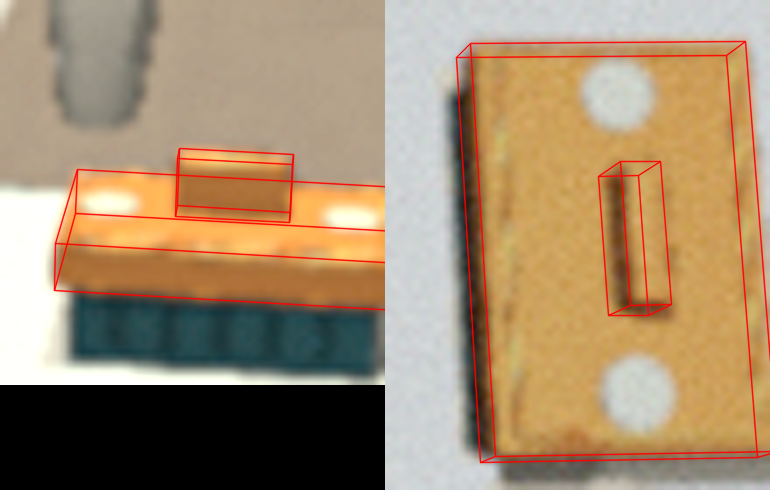

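The overview shows the lid square and flat on the tub. The phone, remote, earbuds, highlighter and dropper are where they were, and the arm is clear. I'll hand it in.

Run:
```python
from rig import r
print(r.sense()["clock"],r.sign_off())
```

```text
the job is handed in; nothing more can be done
26.5 None
```

The tub is closed. I gripped the lid by its rib, laid it on the tub and let go. I then pressed the near end and the far end in turn until each went home. I handed in at 26.5 s with the arm clear of everything.

- **Ends home:** With both ends down, firm contact came at a tip height of 65.5 mm on each press mark, which is the closed height. That was 15 N at the far end and 8 N when I probed the near end again. The highest press force I read was about 19 N.
- **Lid flat:** In the last pictures the lid's outline matches the fully closed pose, 40 mm above the desk, in both cameras. I saw no tilt.
- **Other objects:** The phone, remote, earbuds, highlighter and dropper look to be where they were. I judged that by eye, not by measurement.
- **Disagreements:** The cameras differed by 1–2 mm on the tub and lid positions. The last side-view fit put the lid about 2 mm off in x and about 0.02 rad off in yaw from the earlier fits, while the top view looked square. I never saw the near end's snap as a force peak, only as its final height and firm stop.

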